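# Stack the sample tubs for the cold store

## Robot

A 6-joint arm with a two-finger parallel gripper is mounted at the origin on the work surface. World frame = base frame: x ahead of the robot, y to its left, z up, the work surface at z = 0. Lengths are in m, angles in rad, forces in N, time in s.
With the tool pointing down it reaches from about 0.4 to 0.825 m from the base axis. Payload 7 kg.
Tool frame: the origin (TCP) lies at the very end of the fingers, on their centre line; the grasp point (between the pads) lies 19 mm behind it; z points along the fingers, y is the line along which they close (so a half turn about z gives the same grasp; the last joint's range is limited). The gripper opens to 88 mm and grips with 3 to 60 N. Pads are 19 mm wide; open, the fingers measure 130 mm over their backs; the gripper's body (78 mm by 193 mm) begins 47 mm behind the grasp point.
Start: joints at [1.604, 0.359, 0.012, 0, -1.224, -0.288], TCP at [0.17, 0.653, 0.227] pointing down, gripper open.
Joint ranges: [-3.07, 3.07], [-1.43, 2.12], [-1.02, 1.25], [-3.03, 1.67], [-3.05, -0], [-3.03, 3.03]. Speed limits (rad/s): [2.39, 2.39, 3.01, 3.14, 3.14, 3.14].

## Interface

Orientations are given as [roll, pitch, yaw] about the fixed x, y, z axes, in that order (R = Rz(yaw) Ry(pitch) Rx(roll)).
In Python, from station import arm, grab_frame gives the robot as it stands.
- The arm moves only by the tool jog_arm, never from a script. Its argument "deltas" is a list that holds one entry, the list of rows, each a list of 4 numbers: the shift along the tool's x, y, z in units of 60 mm (1.0 is 60 mm), then the turn about the tool's z in units of 5 degrees (1.0 is 5 degrees). A call has 1 to 8 rows; each row is the pose to reach, as a shift and turn from the pose commanded when the call began, along the tool's axes at that moment; what a row does not reach only later rows make up. A row lasts 1/8 s, in which the tool goes at most 62.5 mm and 10.7 degrees, less where a joint would pass 70% of its speed; a pose out of reach is approached as far as the arm can. A call with a gripper value outside its range is refused whole. "grip" is the finger opening in mm, from 0 to 87.6, set as the call begins (left out, the last holds). The fingers move at their own pace and stop on an object; "squeeze" is the grip in N (left out, the last holds). Time passes only in rows, so rows that repeat a pose let the fingers close. It gives the time, the measured TCP pose, the force, the opening and the grip force at its end, in the units of the state.
- arm.get_state(): the state, without advancing time (a new reading comes with each control period).
- grab_frame(name): name is "scene" or "side" or "wrist"; returns a dict with "img" (384x512x3 uint8, red, green, blue), "vfov" (degrees; the focal length in pixels is half the picture's height over the tangent of half this angle, whatever the lens; pixels are square), "cx", "cy" (the principal point, pixels), "xyz" and "rotation" of the camera in the world. Camera axes: x right, y down, z forward; pixel columns grow to the right and rows downward; lengths in m; the calibration is good to about 2 mm. A picture is of the moment at which its call begins. There is no depth.
- arm.job_done(): hands the job in; it is judged then, once.
The state is a dict: "t": time; "q": joint angles; "qd": joint speeds; "joint_efforts": joint torques, N m; "eef_pos": TCP position; "ee_rot": TCP orientation; "force": force on the tool from outside, world axes, zero at the start; "moment": the same for the moment, N m; "width": finger opening in m; "gripper_force": force on a finger pad.
Only numpy, scipy, OpenCV 4.12 (cv2) and the standard library are available. Lean on these libraries where they do the work, as an engineer would, in place of code of your own. Each camera call takes 0.05 s, during which the arm holds its last target. There are 200 camera calls.

## Task

Make up the stack for the cold store on the round steel plate: the wide tub at the bottom in the middle of the plate, on it whichever of the two look-alike tall tubs is full (lift them to feel which), and the small tub on top, each centred on the one below. Stand the empty tall tub upright in the white returns tray. Keep all the tubs upright throughout and leave the beaker, the glass dish and the bottle where they stand.

Things in the scene. Friction and masses are not known exactly. Their poses are not given: they have to be found in the camera images.
- wide_tub: The wide closed sample tub: upright white cylinder with a flat white lid edged by a thin grey bead, 68 mm in diameter, 50 mm high with the lid, 190 to 310 g. Origin: centre of the underside, z up its axis.
- tall_tub_a: One of two identical-looking tall closed sample tubs: upright white cylinder, flat lid, 56 mm in diameter, 70 mm high with the lid. Origin: centre of the underside, z up its axis. One of the two is full (190 to 265 g in all; the contents may shift a few mm inside), the other empty (50 g in all); which one changes each time and can only be felt by lifting.
- tall_tub_b: One of two identical-looking tall closed sample tubs: upright white cylinder, flat lid, 56 mm in diameter, 70 mm high with the lid. Origin: centre of the underside, z up its axis. One of the two is full (190 to 265 g in all; the contents may shift a few mm inside), the other empty (50 g in all); which one changes each time and can only be felt by lifting.
- small_tub: The small closed sample tub: upright white cylinder with a flat white lid edged by a thin grey bead, 44 mm in diameter, 40 mm high with the lid, 50 to 80 g. Origin: centre of the underside, z up its axis.
- plate: Round flat steel plate, 120 mm in diameter and 14 mm thick, fixed to the bench, with a dark ring line (90 mm in diameter) about its centre. Its flat top, 14 mm above the bench, carries the stack. Origin: centre of the underside, on the bench.
- tray: The returns tray: open white plastic tray, 170 mm (its x) by 140 mm (its y) outside, 30 mm high, walls 5 mm, floor 5 mm thick, fixed to the bench. Origin: centre of the underside, on the bench; the tray's yaw varies by up to 0.3 rad.
- beaker: Bystander: loose open steel beaker, 64 mm in diameter at the rim, 75 mm high. Origin: centre of the underside.
- dish: Bystander: loose closed glass culture dish, 76 mm in diameter, 18 mm high. Origin: centre of the underside.
- bottle: Bystander: loose glass bottle with a black cap, 60 mm in diameter, 150 mm high, to one side. Origin: centre of the underside.
There are look-alikes about, which are no part of the job. Leave any red look-alike of the tall_tub_a alone. Leave any orange look-alike of the wide_tub alone.

How it is judged:
By the outcome, as a careful person would: the job done as asked, in the order asked, and still so for the second after the job is handed in, with the robot touching nothing.
It also fails if it takes over 134 s, if anything falls off the work surface, if the arm or the gripper's body presses on something with over 40 N, if the wrist force passes 120 N, or if a joint passes its speed limit or range.

## Working session

There is one attempt and no reset: what is moved stays moved. The work goes in short steps, Python scripts to look and compute and a tool call to move; the robot and the scene stay as the last step left them, time stands still between calls to the robot, and variables do not carry over. Pictures are saved under pics/ and viewed, at most 15 in all, crops included, and the job is handed in when it is done.

Besides the shell and the picture viewer there is one more tool, called after ">>>" as a command line: name --argument value ..., lists and objects as JSON in quotes. jog_arm: Moves the arm, as the interface text tells. Its arguments: {"type":"object","properties":{"deltas":{"type":"array"},"grip":{"type":"number"},"squeeze":{"type":"number"}},"required":["deltas"]}

```bash
ls; mkdir -p pics
python3 - <<'E'
from station import arm, grab_frame
import cv2
s=arm.get_state(); print(s)
for n in("scene","side","wrist"):
    f=grab_frame(n); cv2.imwrite(f"pics/{n}0.png",f["img"][:,:,::-1]); print(n,f["vfov"],f["cx"],f["cy"],f["xyz"],f["rotation"])
E
```

```text
pics
{'t': 0.0, 'q': array([ 1.60407705e+00,  3.59368423e-01,  1.10799148e-02, -3.61852259e-04,
       -1.22407681e+00, -2.88103348e-01]), 'qd': array([ 2.29126996e-03,  1.39060658e-03, -7.33467895e-04, -3.80536778e-04,
       -1.33253875e-03, -5.21690683e-05]), 'joint_efforts': array([ 3.16430132e-04, -5.82714593e+01,  2.93050826e+01,  6.99717432e+00,
        7.11073910e-03, -1.48600216e-04]), 'eef_pos': array([0.17004584, 0.65274   , 0.22564167]), 'ee_rot': array([ 3.13999167e+00, -1.19702453e-04, -2.54945755e-01]), 'force': array([-0.97358881,  0.80963954,  1.01198269]), 'moment': array([ 0.03637375,  0.05629425, -0.03481139]), 'gripper_force': 0.0, 'width': 0.08805970926583981}
scene 47.900262427560236 248.3104683848159 193.37077869540394 [ 0.98695081 -0.59368546  0.78109189] [-2.33916833 -0.01890825  0.70796455]
side 44.45111696950877 257.92281251706504 184.8926796914569 [ 0.30692814 -0.85699319  0.71492042] [-2.23254859  0.01847153 -0.2522532 ]
wrist 68.45806253336008 253.60348169721183 189.65629139781856 [0.24521439 0.63414843 0.383337  ] [ 2.85791625e+00 -1.39278879e-03 -1.82571140e+00]
```

View pics/scene0.png

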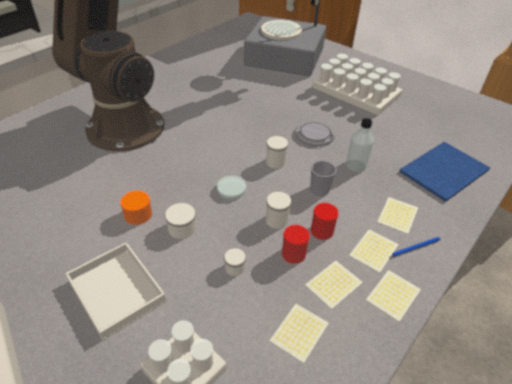

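View pics/side0.png

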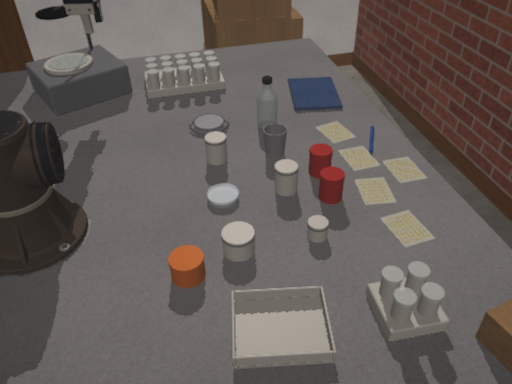

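View pics/wrist0.png

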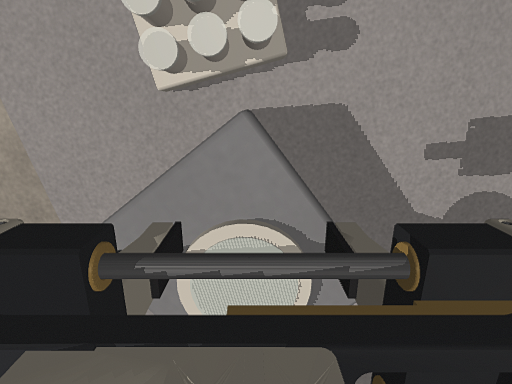

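Scene: wide tub (181,220), tall tubs (277,152) and (278,210), small (235,262), plate (315,132), dish (231,188), beaker (322,178), bottle (360,148), tray (115,288). The side view matches this: wide (238,242), tall (216,149) and (287,178), small (318,229), plate (209,125), tray (281,325).

```bash
cat > h.py <<'E'
import numpy as np, cv2
from scipy.spatial.transform import Rotation as R
from station import arm, grab_frame
def cam(f):
    return 192/np.tan(np.radians(f["vfov"])/2), R.from_euler("xyz",f["rotation"]).as_matrix(), np.array(f["xyz"])
def cast(f,u,v,z):
    k,r,c=cam(f); d=r@np.array([(u-f["cx"])/k,(v-f["cy"])/k,1]); return (c+d*(z-c[2])/d[2])
def proj(f,p):
    k,r,c=cam(f); q=r.T@(np.array(p)-c); return np.array([f["cx"]+k*q[0]/q[2], f["cy"]+k*q[1]/q[2]])
E
python3 - <<'E'
from h import *
np.set_printoptions(precision=4,suppress=True)
P={"wide":(.05,(181,213),(238,234)),"tallFar":(.07,(277,143),(216,140)),"tallNear":(.07,(278,200),(286,168)),"small":(.04,(235,257),(318,223)),
"plate":(.014,(315,131),(209,125)),"dish":(.018,(231,186),(223,194)),"beaker":(.075,(323,168),(275,131)),"bottle":(.15,(366,124),(267,81)),
"orange":(.05,(136,200),(187,259)),"red1":(.07,(296,234),(332,175)),"red2":(.07,(325,211),(320,152))
}
F={n:grab_frame(n) for n in("scene","side")}
print([proj(f,[0,0,0]) for f in F.values()])
for k,(z,a,b) in P.items(): print(k,cast(F["scene"],*a,z),cast(F["side"],*b,z))
for n,cs in (("scene",[(68,281),(125,247),(163,293),(103,331)]),("side",[(232,293),(327,290),(331,357),(233,362)])):
    q=[cast(F[n],*c,.03)[:2] for c in cs]; print(n,*q,np.mean(q,0))
big=[]
for n,(x,y) in (("scene",(255,95)),("side",(150,85))):
    c=F[n]["img"][y:y+75,x:x+100,::-1]; big.append(cv2.resize(c,None,fx=7,fy=4*1.0,interpolation=cv2.INTER_CUBIC))
cv2.imwrite("pics/plate.png",np.vstack(big))
E
```

```text
[array([124.7452, 127.1236]), array([ 32.8549, 233.9384])]
wide [ 0.4316 -0.1633  0.05  ] [ 0.4286 -0.1734  0.05  ]
tallFar [0.4493 0.1741 0.07  ] [0.4456 0.1578 0.07  ]
tallNear [0.5849 0.0033 0.07  ] [ 0.5813 -0.0078  0.07  ]
small [ 0.605  -0.1697  0.04  ] [ 0.6005 -0.1759  0.04  ]
plate [0.456  0.3584 0.014 ] [0.4527 0.3316 0.014 ]
dish [0.4332 0.0067 0.018 ] [0.4297 0.0014 0.018 ]
beaker [0.6026 0.1648 0.075 ] [0.6001 0.15   0.075 ]
bottle [0.6298 0.302  0.15  ] [0.6169 0.2883 0.15  ]
orange [ 0.3206 -0.205   0.05  ] [ 0.319  -0.2145  0.05  ]
red1 [ 0.678  -0.0534  0.07  ] [ 0.6742 -0.0626  0.07  ]
red2 [0.6871 0.0465 0.07  ] [0.6808 0.0332 0.07  ]
scene [ 0.3843 -0.4358] [ 0.4    -0.3036] [ 0.5516 -0.327 ] [ 0.5301 -0.4556] [ 0.4665 -0.3805]
side [ 0.3879 -0.3016] [ 0.5579 -0.341 ] [ 0.5149 -0.4705] [ 0.3606 -0.438 ] [ 0.4553 -0.3878]
```

View pics/plate.png

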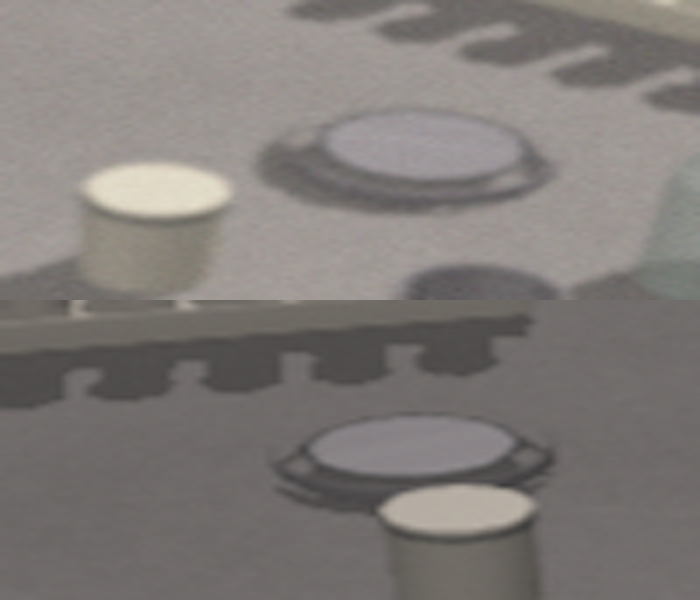

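Plate crop: the inner disc (inside the ring line) is centred at scene (315.6,131.2) and side (208.7,121.5). The two views disagree more the further a point is from the image centre, which suggests lens distortion. I'll fit the lids and estimate k1.

Run:
```python
from h import *
from scipy.optimize import least_squares
np.set_printoptions(precision=4,suppress=True)
F={n:grab_frame(n) for n in("scene","side","wrist")}
s=arm.get_state(); print("tcp in wrist",proj(F["wrist"],s["eef_pos"]))
G={"wide":(.05,(181,213),(238,234),.068),"tallFar":(.07,(277,143),(216,140),.056),"tallNear":(.07,(278,200),(286,168),.056),"small":(.04,(235,257),(318,223),.044),"plate":(.014,(315.6,131.2),(208.7,121.5),.09)}
px={}
for k,(z,a,b,d) in G.items():
    for n,c in(("scene",a),("side",b)):
        f=F[n]; g=cv2.GaussianBlur(cv2.cvtColor(f["img"],cv2.COLOR_RGB2GRAY),(3,3),0)
        w=26; x0,y0=int(c[0])-w,int(c[1])-w; p=cv2.resize(g[y0:y0+2*w,x0:x0+2*w],None,fx=4,fy=4,interpolation=cv2.INTER_CUBIC)
        lid=float(np.median(p[4*w-8:4*w+8,4*w-12:4*w+12]))
        best=None
        for t in (lid*.97,lid*.94,lid*.91,lid*.88,lid*.85):
            m=cv2.morphologyEx((p>t).astype(np.uint8),cv2.MORPH_OPEN,np.ones((9,9)))
            cs=cv2.findContours(m,0,cv2.CHAIN_APPROX_NONE)[0]
            cs=[q for q in cs if cv2.pointPolygonTest(q,(4*w,4*w),False)>0]
            if not cs: continue
            q=cv2.convexHull(cs[0]); e=cv2.fitEllipse(q); 
            ctr=((e[0][0]+.5)/4-.5+x0,(e[0][1]+.5)/4-.5+y0)
            print(k,n,round(t/lid,2),"c",np.round(ctr,1),"axes",np.round(np.array(e[1])/4,1),round(e[2]))
```

```text
tcp in wrist [254.7063 239.0015]
wide scene 0.97 c [179.8 213.1] axes [18.2 26.7] 82
wide scene 0.94 c [179.8 213.1] axes [19.2 27.7] 82
wide scene 0.91 c [179.8 213.1] axes [19.8 28.3] 82
wide scene 0.88 c [179.8 213. ] axes [20.4 28.9] 82
wide scene 0.85 c [179.8 213. ] axes [20.9 29.5] 82
wide side 0.97 c [237.5 232.2] axes [20.4 30.5] 86
wide side 0.94 c [237.5 232.3] axes [21.  31.1] 86
wide side 0.91 c [237.5 232.2] axes [21.6 31.6] 86
wide side 0.88 c [237.5 232.2] axes [22. 32.] 86
wide side 0.85 c [237.5 232.2] axes [22.4 32.4] 86
tallFar scene 0.97 c [277.1 141.8] axes [ 9.6 17.3] 94
tallFar scene 0.94 c [277.1 141.8] axes [10.6 18.3] 94
tallFar scene 0.91 c [277.1 141.8] axes [11.1 19. ] 94
tallFar scene 0.88 c [277.1 141.8] axes [11.8 19.7] 94
tallFar scene 0.85 c [277.1 141.7] axes [12.2 20.2] 93
tallFar side 0.97 c [214.9 136.8] axes [ 8.9 18.5] 86
tallFar side 0.94 c [214.9 136.8] axes [ 9.4 19.1] 85
tallFar side 0.91 c [214.9 136.8] axes [ 9.9 19.6] 85
tallFar side 0.88 c [214.9 136.8] axes [10.3 19.9] 86
tallFar side 0.85 c [214.9 136.8] axes [10.7 20.3] 86
tallNear 
[... 898 characters left out ...]
s [12.1 18.8] 96
small side 0.91 c [317.6 221.5] axes [12.6 19.2] 96
small side 0.88 c [317.6 221.5] axes [13.  19.6] 97
small side 0.85 c [317.6 221.4] axes [13.4 19.9] 97
plate scene 0.97 c [314.7 130.8] axes [13.2 24.7] 96
plate scene 0.94 c [307.9 133. ] axes [56.8 88.5] 102
plate scene 0.91 c [308.6 132.9] axes [57.5 87.6] 102
plate scene 0.88 c [310.1 133.1] axes [60.6 80.1] 106
plate scene 0.85 c [311.8 132.1] axes [62.3 82.5] 97
plate side 0.97 c [208.7 121.2] axes [12.  25.7] 85
plate side 0.94 c [208.6 121.1] axes [12.7 26.6] 85
plate side 0.91 c [208.5 121. ] axes [13.3 27.2] 86
plate side 0.88 c [208.5 120.9] axes [13.8 27.7] 86
plate side 0.85 c [208.5 120.9] axes [14.3 28.1] 85
```

Run:
```python
from h import *
from scipy.optimize import least_squares
np.set_printoptions(precision=4,suppress=True)
F={n:grab_frame(n) for n in("scene","side")}
P={"wide":(.05,(179.8,213),(237.5,232.2)),"tF":(.07,(277.1,141.8),(214.9,136.8)),"tN":(.07,(278.4,199.5),(286,165.6)),"sm":(.04,(234.5,255.9),(317.6,221.5)),"pl":(.014,(315,130.9),(208.6,121.1))}
for k,(z,a,b) in P.items(): print(k,cast(F["scene"],*a,z)[:2],cast(F["side"],*b,z)[:2])
def und(f,u,v,k):
    r2=((u-f["cx"])**2+(v-f["cy"])**2)/192**2; return f["cx"]+(u-f["cx"])*(1+k*r2), f["cy"]+(v-f["cy"])*(1+k*r2)
def both(p):
    return np.array([[cast(F["scene"],*und(F["scene"],*a,p[0]),z)[:2],cast(F["side"],*und(F["side"],*b,p[1]),z)[:2]] for z,a,b in P.values()])
r=least_squares(lambda p:np.diff(both(p),axis=1).ravel(),[0,0]); print(r.x); print(both(r.x))
```

```text
wide [ 0.4295 -0.1652] [ 0.4288 -0.168 ]
tF [0.4463 0.1785] [0.4456 0.1737]
tN [0.5846 0.0052] [0.5841 0.0014]
sm [ 0.6022 -0.1683] [ 0.6013 -0.1713]
pl [0.4557 0.3588] [0.4554 0.3542]
[0.1    0.1731]
[[[ 0.4285 -0.1672]
  [ 0.4279 -0.1696]]

 [[ 0.4455  0.1807]
  [ 0.4443  0.1788]]

 [[ 0.5848  0.0053]
  [ 0.5846  0.0017]]

 [[ 0.6032 -0.1699]
  [ 0.6032 -0.1746]]

 [[ 0.455   0.3679]
  [ 0.453   0.3668]]]
```

>>> jog_arm --deltas '[[[6.7,6,0,0],[6.7,6,0,0],[6.7,6,0,0],[6.7,6,0,0],[6.7,6,0,0],[6.7,6,0,0],[6.7,6,0,0],[6.7,6,0,0]]]'

```text
t: 1.5
eef_pos: [0.4474, 0.2348, 0.2271]
ee_rot: [-3.141, -0.001, -0.254]
force: [0.6, 0.5, 0.0]
width: 0.0879
gripper_force: 0.0
```

```bash
cat >> h.py <<'E'
np.set_printoptions(precision=4,suppress=True)
def go(x,y,z,yaw=None):
    s=arm.get_state(); r=R.from_euler("xyz",s["ee_rot"]).as_matrix()
    d=r.T@(np.array([x,y,z])-s["eef_pos"])/.06
    print("t",round(s["t"],2),"tcp",s["eef_pos"],"rot",s["ee_rot"],"move",d.round(3), "turn", None if yaw is None else (s["ee_rot"][2]-yaw)/np.radians(5))
def lids(f,c,w=40,frac=.91):
    "ellipse centre of bright lid about pixel c"
    g=cv2.GaussianBlur(cv2.cvtColor(f["img"],cv2.COLOR_RGB2GRAY),(3,3),0)
    lid=np.median(g[int(c[1])-2:int(c[1])+3,int(c[0])-3:int(c[0])+4])
    m=cv2.morphologyEx((g>lid*frac).astype(np.uint8),cv2.MORPH_OPEN,np.ones((3,3)))
    l=cv2.connectedComponents(m)[1]; q=(l==l[int(c[1]),int(c[0])]).astype(np.uint8)
    q=max(cv2.findContours(q,0,cv2.CHAIN_APPROX_NONE)[0],key=cv2.contourArea); return cv2.fitEllipse(cv2.convexHull(q))
E
python3 -c "
from h import *
go(.429,-.167,.15)"
```

```text
t 1.5 tcp [0.4474 0.2348 0.2271] rot [-3.1405 -0.0006 -0.2543] move [1.388 6.56  1.279] turn None
```

>>> jog_arm --deltas '[[[1.4,6.5,0.5,0],[1.4,6.5,0.8,0],[1.4,6.5,1,0],[1.4,6.5,1,0],[1.4,6.5,1,0],[1.4,6.5,1,0],[1.4,6.5,1,0],[1.4,6.5,1,0]]]'

```text
t: 2.5
eef_pos: [0.4288, -0.1638, 0.1662]
ee_rot: [3.141, 0.001, -0.258]
force: [-0.8, 0.6, -0.9]
width: 0.0882
gripper_force: 0.0
```

```bash
python3 -c "
from h import *
f=grab_frame('wrist'); go(.429,-.167,.15); print('expect',proj(f,[.429,-.167,.05]))
cv2.imwrite('pics/w1.png',f['img'][:,:,::-1])"
```

```text
t 2.55 tcp [ 0.4292 -0.1629  0.1665] rot [ 3.1415  0.0003 -0.2572] move [0.014 0.067 0.275] turn None
expect [257.2869 186.3616]
```

View pics/w1.png

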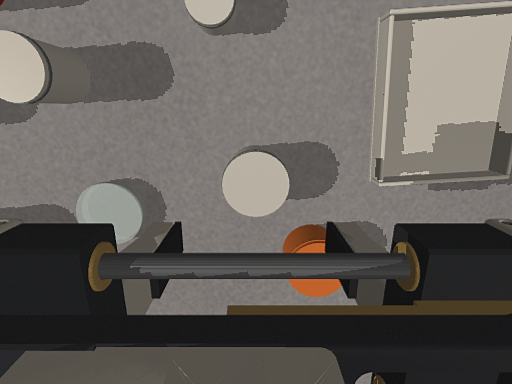

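The wide tub's lid is at (256,184) and the prediction was (257,186), so they agree. The orange tub (313,265) stays clear of the fingers, and the tray is at upper right.

```bash
python3 -c "
from h import *
f=grab_frame('wrist'); e=lids(f,(256,184)); print(e); p=cast(f,*e[0],.05); print(p, 'diam', np.linalg.norm(cast(f,e[0][0]-e[1][1]/2,e[0][1],.05)-cast(f,e[0][0]+e[1][1]/2,e[0][1],.05)))
go(p[0],p[1],.014)"
```

```text
((256.1679382324219, 184.04644775390625), (63.7541618347168, 65.96810913085938), 89.4254379272461)
[ 0.432  -0.1656  0.05  ] diam 0.06634876490961283
t 2.6 tcp [ 0.4295 -0.1623  0.1667] rot [-3.1415 -0.0001 -0.256 ] move [0.054 0.043 2.544] turn None
```

>>> jog_arm --deltas '[[[0.05,0.04,0.8,0],[0.05,0.04,1.6,0],[0.05,0.04,2.2,0],[0.05,0.04,2.45,0],[0.05,0.04,2.52,0],[0.05,0.04,2.52,0]]]'

```text
t: 3.35
eef_pos: [0.4324, -0.1646, 0.0158]
ee_rot: [-3.142, -0.001, -0.254]
force: [0.2, 0.0, 0.0]
width: 0.0877
gripper_force: 0.0
```

>>> jog_arm --deltas '[[[0,0,0,0],[0,0,0,0],[0,0,0,0],[0,0,0,0],[0,0,0,0],[0,0,0,0]]]' --grip 55 --squeeze 20

```text
t: 4.1
eef_pos: [0.4322, -0.1653, 0.016]
ee_rot: [-3.141, -0.001, -0.255]
force: [-2.0, 0.4, 6.3]
width: 0.0675
gripper_force: 20.0
```

>>> jog_arm --deltas '[[[0,0,-0.1,0],[0,0,-0.5,0],[0,0,-1.0,0],[0,0,-1.6,0],[0,0,-2.0,0],[0,0,-2.2,0],[0,0,-2.2,0]]]'

```text
t: 4.97
eef_pos: [0.4319, -0.1651, 0.1476]
ee_rot: [-3.141, -0.001, -0.255]
force: [0.4, 0.1, -1.9]
width: 0.0676
gripper_force: 20.0
```

```bash
python3 -c "
from h import *
f=grab_frame('wrist'); s=arm.get_state(); print(s['force'],s['eef_pos'])
cv2.imwrite('pics/w2.png',f['img'][:,:,::-1]); print(proj(f,s['eef_pos']+[0,0,.036]))
go(.4555,.3565,.15)"
```

```text
[-0.4412  0.0315 -3.8012] [ 0.4314 -0.165   0.1468]
[255.172  271.7707]
t 5.03 tcp [ 0.4314 -0.165   0.1468] rot [-3.1414  0.0006 -0.2551] move [-1.804 -8.512 -0.05 ] turn None
```

View pics/w2.png

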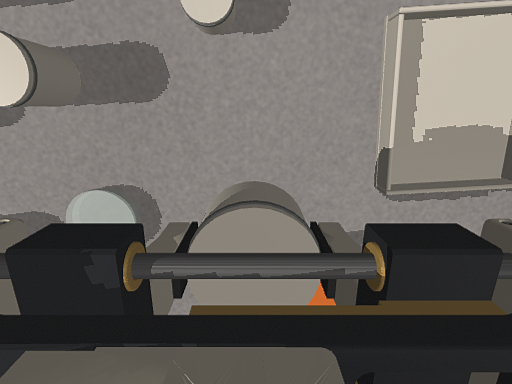

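The lid's front edge is at row ~203 at column 256, and the tub is held upright. Next I'll stop 90 mm short of the plate to measure it before covering it.

>>> jog_arm --deltas '[[[0,-0.2,0,0],[-0.2,-0.7,0,0],[-0.5,-1.4,0,0],[-0.9,-2.1,0,0],[-1.2,-2.9,0,0],[-1.5,-3.7,0,0],[-1.8,-4.5,0,0],[-2.0,-5.2,0,0]]]'

```text
t: 6.02
eef_pos: [0.3932, 0.169, 0.1466]
ee_rot: [3.141, 0.001, -0.254]
force: [0.7, 0.9, -2.0]
width: 0.0679
gripper_force: 20.0
```

>>> jog_arm --deltas '[[[-0.3,-0.8,0,0],[-0.6,-1.5,0,0],[-0.9,-2.2,0,0],[-1.1,-2.8,0,0],[-1.25,-3.2,0,0],[-1.3,-3.3,0,0],[-1.3,-3.3,0,0],[-1.3,-3.3,0,0]]]'

```text
t: 7.02
eef_pos: [0.3687, 0.3772, 0.1473]
ee_rot: [3.141, 0.0, -0.256]
force: [-0.1, -0.1, -2.7]
width: 0.0678
gripper_force: 20.0
```

```bash
python3 -c "
from h import *
f=grab_frame('wrist'); s=arm.get_state(); r=R.from_euler('xyz',s['ee_rot']).as_matrix()
cv2.imwrite('pics/w3.png',f['img'][:,:,::-1]); print('front edge pred',proj(f,s['eef_pos']+r@[.034,0,-.034]),'plate',proj(f,[.4555,.3565,.014]))
go(.4555,.3565,.15)"
```

```text
front edge pred [254.9362 204.9248] plate [252.3223  94.7825]
t 7.08 tcp [0.3688 0.3773 0.1474] rot [ 3.1414  0.0001 -0.2557] move [ 1.485 -0.03  -0.043] turn None
```

View pics/w3.png

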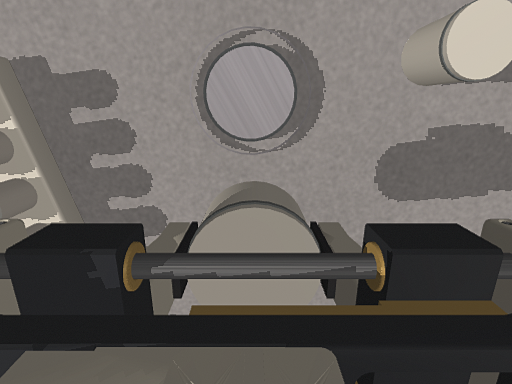

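The plate's ring is centred at about (250,92), against a prediction of (252,95). The held tub's front lid edge is at row ~203, against 205.

```bash
python3 -c "
from h import *
f=grab_frame('wrist'); g=cv2.GaussianBlur(cv2.cvtColor(f['img'],cv2.COLOR_RGB2GRAY),(3,3),0)
m=(g<100).astype(np.uint8)
print('ring row',g[92,195:215],g[92,285:305]); print('lid col',list(zip(range(194,214),g[194:214,255])))
roi=g[25:165,190:330]; 
b=(roi<95).astype(np.uint8); n,l,st,c=cv2.connectedComponentsWithStats(1-b,connectivity=4); k=l[92-25,250-190]
q=max(cv2.findContours((l==k).astype(np.uint8),0,1)[0],key=cv2.contourArea); e=cv2.fitEllipse(cv2.convexHull(q)); ctr=(e[0][0]+190,e[0][1]+25); print(ctr,e[1]); p=cast(f,*ctr,.014); print(p,2*np.linalg.norm(cast(f,ctr[0]+e[1][0]/2,ctr[1],.014)-p))
go(p[0],p[1],.0308)"
```

```text
ring row [138 125 106  98  99  99  99  96  87  76  80 109 140 150 148 147 146 145
 143 143] [148 147 146 146 148 149 150 154 142 107  79  78  90  97  98  98  98  98
  99 101]
lid col [(194, np.uint8(97)), (195, np.uint8(97)), (196, np.uint8(97)), (197, np.uint8(97)), (198, np.uint8(99)), (199, np.uint8(93)), (200, np.uint8(72)), (201, np.uint8(59)), (202, np.uint8(66)), (203, np.uint8(78)), (204, np.uint8(90)), (205, np.uint8(96)), (206, np.uint8(99)), (207, np.uint8(114)), (208, np.uint8(133)), (209, np.uint8(141)), (210, np.uint8(140)), (211, np.uint8(140)), (212, np.uint8(140)), (213, np.uint8(140))]
(250.04209518432617, 91.92341613769531) (88.47057342529297, 93.45068359375)
[0.4588 0.3581 0.014 ] 0.0863129144257182
t 7.12 tcp [0.3689 0.3774 0.1475] rot [-3.1415  0.     -0.2558] move [ 1.53  -0.068  1.945] turn None
```

>>> jog_arm --deltas '[[[0.2,0,0,0],[0.7,-0.03,0,0],[1.2,-0.07,0,0],[1.5,-0.07,0.3,0],[1.53,-0.07,0.9,0],[1.53,-0.07,1.4,0],[1.53,-0.07,1.7,0],[1.53,-0.07,1.8,0]]]'

```text
t: 8.12
eef_pos: [0.4581, 0.3577, 0.0372]
ee_rot: [3.138, 0.001, -0.255]
force: [0.0, -0.6, -2.1]
width: 0.0677
gripper_force: 20.0
```

>>> jog_arm --deltas '[[[0,0,0.05,0],[0,0,0.1,0],[0,0,0.13,0],[0,0,0.14,0],[0,0,0.15,0],[0,0,0.15,0]]]'

```text
t: 8.88
eef_pos: [0.4587, 0.3593, 0.0305]
ee_rot: [-3.141, -0.0, -0.255]
force: [0.2, -1.4, -1.8]
width: 0.0675
gripper_force: 20.0
```

```bash
python3 -c "
from h import *
go(.4588,.3581,.0305);print(arm.get_state()['force'])"
```

```text
t 8.88 tcp [0.4587 0.3593 0.0305] rot [-3.1414 -0.0001 -0.2548] move [ 0.007  0.019 -0.   ] turn None
[ 0.1796 -1.4002 -1.787 ]
```

Nearly touching. I'll ease down 1 mm, open, then raise.

>>> jog_arm --deltas '[[[0,0.02,0.01,0],[0,0.02,0.02,0],[0,0.02,0.02,0]]]'

```text
t: 9.25
eef_pos: [0.4585, 0.3585, 0.03]
ee_rot: [-3.141, -0.001, -0.254]
force: [-2.3, 0.6, 5.0]
width: 0.0677
gripper_force: 20.0
```

>>> jog_arm --deltas '[[[0,0,0,0],[0,0,0,0],[0,0,0,0],[0,0,0,0]]]' --grip 87

```text
t: 9.75
eef_pos: [0.4584, 0.358, 0.0291]
ee_rot: [3.141, 0.0, -0.255]
force: [-0.4, 0.9, 0.0]
width: 0.0866
gripper_force: 0.0
```

>>> jog_arm --deltas '[[[0,0,-0.4,0],[0,0,-1.0,0],[-0.3,0,-1.8,0],[-1.0,0,-2.4,0],[-1.6,0,-2.4,0],[-1.6,0,-2.4,0],[-1.6,0,-2.4,0]]]'

```text
t: 10.62
eef_pos: [0.3655, 0.3823, 0.1732]
ee_rot: [-3.142, -0.0, -0.254]
force: [0.7, -0.9, 0.5]
width: 0.087
gripper_force: 0.0
```

```bash
python3 -c "
from h import *
f=grab_frame('wrist'); q=proj(f,[.4588,.3581,.064]); e=lids(f,q); print(q,e); print(cast(f,*e[0],.064)); go(.446,.178,.15)
cv2.imwrite('pics/w4.png',f['img'][:,:,::-1])"
```

```text
[254.3669  85.1489] ((253.09481811523438, 85.65409088134766), (74.67127227783203, 79.2943115234375), 1.3941991329193115)
[0.4587 0.3593 0.064 ]
t 10.68 tcp [0.3658 0.3821 0.173 ] rot [ 3.1412 -0.0001 -0.2548] move [2.152 2.955 0.384] turn None
```

View pics/w4.png

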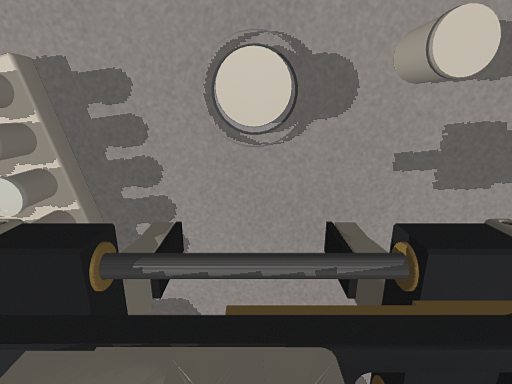

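The wide tub is on the plate, lid at (253,86), about 1 mm off centre. Tall tub F is at (467,40).

>>> jog_arm --deltas '[[[0.3,0.5,0,0],[0.8,1.4,0,0],[1.3,2.3,0,0],[1.5,2.8,0,0],[1.6,3,0,0],[1.6,3,0,0]]]'

```text
t: 11.42
eef_pos: [0.4135, 0.1833, 0.173]
ee_rot: [3.141, 0.0, -0.257]
force: [-0.8, -0.0, 0.8]
width: 0.0871
gripper_force: 0.0
```

```bash
cat > m.py <<'E'
import sys
from h import *
x,y,h,zt=map(float,sys.argv[1:5])
f=grab_frame('wrist'); q=proj(f,[x,y,h]); e=lids(f,q); p=cast(f,*e[0],h); a=e[1][1]/2
print('pred',q,'ell',e,'pos',p,'diam',2*np.linalg.norm(cast(f,e[0][0]+a,e[0][1],h)-p)); go(p[0],p[1],zt)
E
python3 m.py .449 .178 .07 .03
```

```text
pred [250.1443 154.2828] ell ((250.2556915283203, 155.07308959960938), (58.3881950378418, 58.50132751464844), 123.96490478515625) pos [0.4483 0.1781 0.07  ] diam 0.054340689813094326
t 11.47 tcp [0.4135 0.184  0.1731] rot [ 3.1415 -0.     -0.2559] move [ 0.586 -0.052  2.385] turn None
```

>>> jog_arm --deltas '[[[0.4,-0.05,0,0],[0.58,-0.05,0.5,0],[0.59,-0.05,1.3,0],[0.59,-0.05,2.0,0],[0.59,-0.05,2.3,0],[0.59,-0.05,2.38,0],[0.59,-0.05,2.38,0]]]'

```text
t: 12.35
eef_pos: [0.4482, 0.1786, 0.0304]
ee_rot: [3.141, -0.0, -0.254]
force: [-0.1, -0.2, 0.1]
width: 0.0872
gripper_force: 0.0
```

>>> jog_arm --deltas '[[[0,0,0,0],[0,0,0,0],[0,0,0,0],[0,0,0,0],[0,0,0,0],[0,0,0,0],[0,0,0,0]]]' --grip 48 --squeeze 20

```text
t: 13.22
eef_pos: [0.4481, 0.1778, 0.0306]
ee_rot: [-3.142, -0.0, -0.255]
force: [-0.4, -1.6, 4.4]
width: 0.0556
gripper_force: 20.0
```

>>> jog_arm --deltas '[[[0,0,-0.1,0],[0,0,-0.3,0],[0,0,-0.7,0],[0,0,-1.0,0],[0,0,-1.1,0],[0,0,-1.1,0],[0,0,-1.1,0],[0,0,-1.1,0]]]'

```text
t: 14.22
eef_pos: [0.4477, 0.1775, 0.0957]
ee_rot: [3.14, 0.001, -0.255]
force: [0.4, -0.3, -0.3]
width: 0.0554
gripper_force: 20.0
```

```bash
python3 -c "
from h import *
v=[]
for i in range(8): grab_frame('wrist'); v.append(arm.get_state()['force'])
print(np.mean(v,0),np.std(v,0)); go(.4587-.0871,.359+.0227,.17)"
```

```text
[ 0.0714 -0.1419 -0.4089] [0.217  0.5567 0.5613]
t 14.62 tcp [0.448  0.1779 0.0963] rot [ 3.1415  0.0001 -0.2548] move [-2.088 -2.967 -1.229] turn None
```

About 0.4 N, so this one is empty. I'll set it back down for now and fetch the other.

>>> jog_arm --deltas '[[[0,0,0.3,0],[0,0,0.7,0],[0,0,0.95,0],[0,0,1.05,0],[0,0,1.085,0],[0,0,1.095,0],[0,0,1.1,0]]]'

```text
t: 15.5
eef_pos: [0.4483, 0.1781, 0.0308]
ee_rot: [-3.141, -0.001, -0.255]
force: [0.6, -0.6, -0.9]
width: 0.0552
gripper_force: 20.0
```

>>> jog_arm --deltas '[[[0,0,0,0],[0,0,0,0],[0,0,0,0],[0,0,0,0],[0,0,0,0]]]' --grip 87

```text
t: 16.12
eef_pos: [0.448, 0.1778, 0.0304]
ee_rot: [-3.142, -0.0, -0.255]
force: [-0.5, -0.6, -0.3]
width: 0.0866
gripper_force: 0.0
```

>>> jog_arm --deltas '[[[0,0,-0.4,0],[0,0,-1.0,0],[0,0,-1.7,0],[0.2,0.5,-2.3,0],[0.8,1.3,-2.4,0],[1.3,2.0,-2.4,0],[1.9,2.8,-2.4,0],[2.2,3.2,-2.4,0]]]'

```text
t: 17.12
eef_pos: [0.5278, -0.0437, 0.1743]
ee_rot: [3.141, 0.0, -0.257]
force: [-0.3, 0.6, -0.3]
width: 0.087
gripper_force: 0.0
```

```bash
python3 -c "
from h import *
go(.586-.04,.004+.01,.173)"
```

```text
t 17.12 tcp [ 0.5278 -0.0437  0.1743] rot [ 3.1414  0.0001 -0.2567] move [ 0.05  -1.007  0.021] turn None
```

>>> jog_arm --deltas '[[[0.05,-0.7,0,0],[0.05,-1,0,0],[0.05,-1,0,0],[0.05,-1,0,0]]]'

```text
t: 17.62
eef_pos: [0.5449, 0.0162, 0.1743]
ee_rot: [3.141, 0.0, -0.254]
force: [-0.2, 0.2, -0.6]
width: 0.0873
gripper_force: 0.0
```

```bash
python3 m.py .587 .004 .07 .03
```

```text
pred [255.7003 145.1788] ell ((254.67970275878906, 145.14743041992188), (58.846473693847656, 59.19499969482422), 12.045599937438965) pos [0.5873 0.0049 0.07  ] diam 0.05469888212697846
t 17.68 tcp [0.5449 0.016  0.1743] rot [ 3.1414  0.0003 -0.2541] move [0.731 0.001 2.406] turn None
```

>>> jog_arm --deltas '[[[0.5,0,0,0],[0.72,0,0.5,0],[0.73,0,1.3,0],[0.73,0,2.0,0],[0.73,0,2.3,0],[0.73,0,2.4,0],[0.73,0,2.4,0]]]'

```text
t: 18.55
eef_pos: [0.5879, 0.0049, 0.0307]
ee_rot: [-3.142, -0.0, -0.255]
force: [-0.4, -0.1, 0.4]
width: 0.087
gripper_force: 0.0
```

>>> jog_arm --deltas '[[[0,0,0,0],[0,0,0,0],[0,0,0,0],[0,0,0,0],[0,0,0,0],[0,0,0,0],[0,0,0,0]]]' --grip 48 --squeeze 20

```text
t: 19.42
eef_pos: [0.5879, 0.005, 0.0308]
ee_rot: [3.142, -0.0, -0.255]
force: [-1.0, -0.8, 5.7]
width: 0.0557
gripper_force: 20.0
```

```bash
python3 -c "
from h import *
go(.5873,.0049,.03)"
```

```text
t 19.43 tcp [0.5879 0.005  0.0308] rot [ 3.1416 -0.0003 -0.2547] move [-0.009  0.004  0.013] turn None
```

>>> jog_arm --deltas '[[[0,0,-0.1,0],[0,0,-0.3,0],[0,0,-0.8,0],[0,0,-1.4,0],[0,0,-2.0,0],[0,0,-2.3,0],[0,0,-2.4,0],[0,0,-2.4,0]]]'

```text
t: 20.42
eef_pos: [0.5875, 0.0051, 0.1744]
ee_rot: [-3.141, 0.0, -0.255]
force: [0.4, 1.4, -2.3]
width: 0.0559
gripper_force: 20.0
```

```bash
python3 -c "
from h import *
v=[]
for i in range(5): grab_frame('wrist'); v.append(arm.get_state()['force'])
print(np.mean(v,0),np.std(v,0)); go(.4587-.0871,.359+.0227,.173)"
```

```text
[-0.1662  0.05   -2.0297] [0.6184 0.3236 0.5569]
t 20.68 tcp [0.5873 0.0049 0.1734] rot [ 3.1407  0.0015 -0.2549] move [-5.062 -5.17   0.01 ] turn None
```

Two newtons, so this is the full one. It goes to the stack.

>>> jog_arm --deltas '[[[-0.2,-0.2,0,0],[-0.7,-0.7,0,0],[-1.3,-1.2,0,0],[-1.9,-1.7,0,0],[-2.6,-2.2,0,0],[-3.2,-2.8,0,0],[-3.8,-3.4,0,0],[-4.2,-4.1,0,0]]]'

```text
t: 21.68
eef_pos: [0.4039, 0.308, 0.1746]
ee_rot: [-3.141, 0.0, -0.254]
force: [1.1, 0.3, -1.9]
width: 0.0555
gripper_force: 20.0
```

>>> jog_arm --deltas '[[[-0.4,-0.5,0,0],[-0.7,-0.9,0,0],[-0.8,-1.05,0,0],[-0.86,-1.07,0,0],[-0.86,-1.07,0,0],[-0.86,-1.07,0,0]]]'

```text
t: 22.42
eef_pos: [0.3724, 0.381, 0.1745]
ee_rot: [3.142, -0.0, -0.256]
force: [-0.0, 0.1, -1.7]
width: 0.0561
gripper_force: 20.0
```

```bash
python3 -c "
from h import *
f=grab_frame('wrist'); q=proj(f,[.4587,.3585,.064]); e=lids(f,q); print(q,e,cast(f,*e[0],.064))
s=arm.get_state(); r=R.from_euler('xyz',s['ee_rot']).as_matrix(); print('front pred',proj(f,s['eef_pos']+r@[.028,0,-.0394]))
g=cv2.cvtColor(f['img'],cv2.COLOR_RGB2GRAY); u=255; print(g[195:235,u])
cv2.imwrite('pics/w5.png',f['img'][:,:,::-1])
go(.4587,.359,.173)"
```

```text
[254.3066  93.7358] ((253.46044921875, 93.930908203125), (73.77629852294922, 77.9496078491211), 0.8473162651062012) [0.4587 0.3593 0.064 ]
front pred [254.9676 221.4538]
[100  99  99 100 100 100  99  99 100 100 100 100 100 100  99  99  99 100
 101 103  95  56  50  70  76  93 101  99  94 130 144 144 143 143 143 142
 143 143 143 143]
t 22.48 tcp [0.3724 0.3811 0.1745] rot [-3.1415 -0.     -0.2557] move [ 1.484 -0.008  0.024] turn None
```

View pics/w5.png

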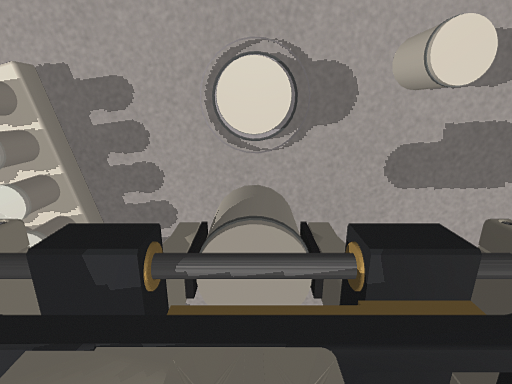

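The wide lid is at (253,94), world (.4587,.3593). The held tub is centred, with its bead at row 217 (predicted 221, the same offset as before).

>>> jog_arm --deltas '[[[0.2,0,0,0],[0.6,-0.01,0,0],[1.1,-0.01,0,0],[1.4,-0.01,0.1,0],[1.48,-0.01,0.5,0],[1.48,-0.01,0.9,0],[1.48,-0.01,1.15,0],[1.48,-0.01,1.22,0]]]'

```text
t: 23.48
eef_pos: [0.4581, 0.3594, 0.1001]
ee_rot: [3.14, 0.001, -0.255]
force: [0.7, -0.7, -2.2]
width: 0.056
gripper_force: 20.0
```

>>> jog_arm --deltas '[[[0,0,0.03,0],[0,0,0.06,0],[0,0,0.08,0],[0,0,0.09,0],[0,0,0.09,0],[0,0,0.09,0]]]'

```text
t: 24.22
eef_pos: [0.4582, 0.36, 0.0958]
ee_rot: [-3.141, -0.0, -0.255]
force: [-0.3, 0.5, -1.9]
width: 0.0556
gripper_force: 20.0
```

```bash
python3 -c "
from h import *
grab_frame('wrist');v=[]
for i in range(3): grab_frame('wrist'); s=arm.get_state(); v.append(np.r_[s['force'],s['eef_pos']])
print(np.mean(v,0)); go(.4587,.3593,.0948)"
```

```text
[ 0.2766 -0.0988 -1.7575  0.4582  0.36    0.0958]
t 24.43 tcp [0.4582 0.36   0.0958] rot [-3.1415 -0.     -0.2548] move [0.01  0.009 0.017] turn None
```

>>> jog_arm --deltas '[[[0.01,0.01,0.01,0],[0.01,0.01,0.02,0],[0.01,0.01,0.02,0],[0.01,0.01,0.02,0]]]'

```text
t: 24.92
eef_pos: [0.4587, 0.3592, 0.0948]
ee_rot: [3.142, -0.0, -0.255]
force: [-1.1, -1.5, 2.8]
width: 0.0558
gripper_force: 20.0
```

>>> jog_arm --deltas '[[[0,0,0,0],[0,0,0,0],[0,0,0,0],[0,0,0,0],[0,0,0,0]]]' --grip 87

```text
t: 25.55
eef_pos: [0.4587, 0.3592, 0.0945]
ee_rot: [3.142, -0.0, -0.255]
force: [0.0, 0.2, 0.6]
width: 0.0866
gripper_force: 0.0
```

>>> jog_arm --deltas '[[[0,0,-0.2,0],[0,0,-0.7,0],[0,0,-1.3,0],[-0.4,0,-1.9,0],[-1.1,0,-2.3,0],[-1.5,0,-2.3,0],[-1.5,0,-2.3,0]]]'

```text
t: 26.42
eef_pos: [0.3705, 0.3824, 0.2342]
ee_rot: [-3.139, -0.0, -0.253]
force: [0.7, 0.3, 0.2]
width: 0.087
gripper_force: 0.0
```

```bash
python3 m.py .4587 .3593 .134 .15; python3 -c "
from h import *
f=grab_frame('wrist');cv2.imwrite('pics/w6.png',f['img'][:,:,::-1])"
```

```text
pred [255.1038  90.8233] ell ((254.46804809570312, 91.46710205078125), (63.00437927246094, 66.86561584472656), 0.7918892502784729) pos [0.4583 0.36   0.134 ] diam 0.05775031657428617
t 26.48 tcp [0.3712 0.3822 0.2337] rot [-3.1401 -0.0003 -0.2532] move [ 1.498 -0.003  1.395] turn None
```

View pics/w6.png

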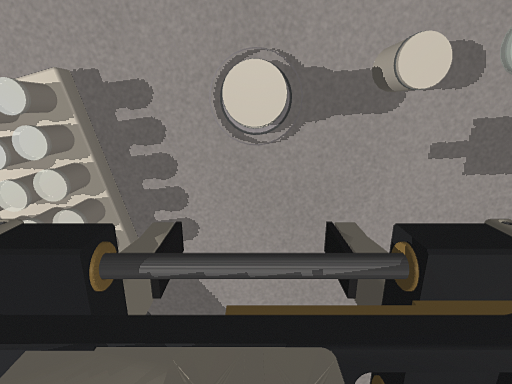

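The tall tub is upright and centred on the wide tub, lid at (254,91). On to the small tub.

>>> jog_arm --deltas '[[[5.4,7.9,0,0],[5.4,7.9,0,0],[5.4,7.9,0,0],[5.4,7.9,0,0],[5.4,7.9,0,0],[5.4,7.9,0,0],[5.4,7.9,0,0],[5.4,7.9,0,0]]]'

```text
t: 27.52
eef_pos: [0.5412, -0.0917, 0.2326]
ee_rot: [3.141, 0.0, -0.256]
force: [2.2, 0.6, 1.2]
width: 0.0872
gripper_force: 0.0
```

```bash
python3 -c "
from h import *
go(.565,-.159,.15)"
```

```text
t 27.52 tcp [ 0.5412 -0.0917  0.2326] rot [ 3.1413  0.     -0.2557] move [0.667 0.984 1.376] turn None
```

>>> jog_arm --deltas '[[[0.5,0.7,0.3,0],[0.67,0.98,0.9,0],[0.67,0.98,1.3,0],[0.67,0.98,1.4,0],[0.67,0.98,1.4,0],[0.67,0.98,1.4,0]]]'

```text
t: 28.28
eef_pos: [0.5655, -0.1556, 0.1499]
ee_rot: [-3.141, -0.002, -0.254]
force: [0.4, -0.4, 0.1]
width: 0.0872
gripper_force: 0.0
```

```bash
python3 m.py .605 -.169 .04 .012; python3 -c "
from h import *
f=grab_frame('wrist');cv2.imwrite('pics/w7.png',f['img'][:,:,::-1])"
```

```text
pred [257.5864 147.0122] ell ((257.3851623535156, 147.5220947265625), (44.716983795166016, 45.07206344604492), 16.287555694580078) pos [ 0.6046 -0.1687  0.04  ] diam 0.04265412069696734
t 28.32 tcp [ 0.5654 -0.1555  0.1499] rot [-3.1412 -0.0021 -0.2541] move [0.682 0.049 2.3  ] turn None
```

View pics/w7.png

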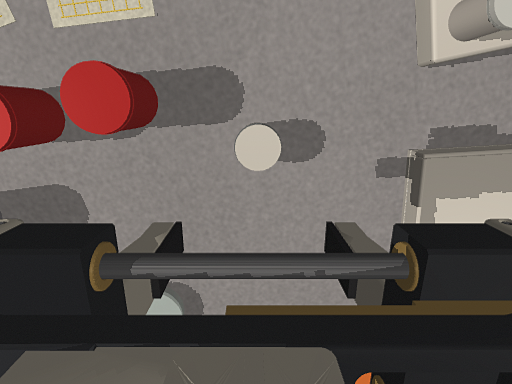

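The small tub is at (257,147), clear of the red tub at (97,97).

>>> jog_arm --deltas '[[[0.4,0.05,0,0],[0.68,0.05,0.5,0],[0.68,0.05,1.2,0],[0.68,0.05,1.9,0],[0.68,0.05,2.2,0],[0.68,0.05,2.3,0],[0.68,0.05,2.31,0]]]'

```text
t: 29.25
eef_pos: [0.6043, -0.1689, 0.0111]
ee_rot: [-3.141, -0.002, -0.254]
force: [0.2, -0.8, 0.3]
width: 0.0872
gripper_force: 0.0
```

>>> jog_arm --deltas '[[[0,0,0,0],[0,0,0,0],[0,0,0,0],[0,0,0,0],[0,0,0,0],[0,0,0,0],[0,0,0,0]]]' --grip 36 --squeeze 15

```text
t: 30.12
eef_pos: [0.6034, -0.1689, 0.01]
ee_rot: [3.142, -0.0, -0.255]
force: [-0.2, 0.3, 1.0]
width: 0.0434
gripper_force: 15.0
```

```bash
python3 -c "
from h import *
go(.6046,-.1687,.012)"
```

```text
t 30.12 tcp [ 0.6034 -0.1689  0.01  ] rot [ 3.1416 -0.     -0.2547] move [ 0.019 -0.008 -0.033] turn None
```

>>> jog_arm --deltas '[[[0,0,-0.1,0],[0,0,-0.5,0],[0,0,-1.1,0],[0,0,-1.8,0],[0,0,-2.5,0],[0,0,-3.2,0],[0,0,-3.6,0],[0,0,-3.7,0]]]'

```text
t: 31.12
eef_pos: [0.604, -0.1689, 0.234]
ee_rot: [-3.141, -0.003, -0.255]
force: [0.1, -0.1, -1.9]
width: 0.0437
gripper_force: 15.0
```

```bash
python3 -c "
from h import *
go(.4585-.0871,.3597+.0227,.234);print(arm.get_state()['width'])"
```

```text
t 31.12 tcp [ 0.604  -0.1689  0.234 ] rot [-3.1408 -0.0032 -0.2547] move [-6.067 -7.915 -0.013] turn None
0.04374899743609276
```

>>> jog_arm --deltas '[[[-0.2,-0.3,0,0],[-0.6,-0.8,0,0],[-1.1,-1.4,0,0],[-1.6,-2.1,0,0],[-2.1,-2.8,0,0],[-2.6,-3.4,0,0],[-3.1,-4.1,0,0],[-3.6,-4.7,0,0]]]'

```text
t: 32.12
eef_pos: [0.4634, 0.1599, 0.2306]
ee_rot: [3.14, 0.002, -0.254]
force: [0.6, -0.5, -0.3]
width: 0.0437
gripper_force: 15.0
```

>>> jog_arm --deltas '[[[-0.5,-0.6,0,0],[-1.0,-1.3,0,0],[-1.5,-2.0,0,0],[-1.9,-2.5,0,0],[-2.3,-3.0,0,0],[-2.45,-3.2,0,0],[-2.47,-3.21,0,0],[-2.47,-3.21,0,0]]]'

```text
t: 33.12
eef_pos: [0.3703, 0.3813, 0.2314]
ee_rot: [3.14, 0.0, -0.255]
force: [-0.4, 0.6, -1.2]
width: 0.0437
gripper_force: 15.0
```

```bash
python3 m.py .4585 .3597 .134 .1455; python3 -c "
from h import *
f=grab_frame('wrist');cv2.imwrite('pics/w8.png',f['img'][:,:,::-1])
s=arm.get_state(); r=R.from_euler('xyz',s['ee_rot']).as_matrix(); print('front pred',proj(f,s['eef_pos']+r@[.022,0,-.0295]),proj(f,s['eef_pos']+r@[.022,0,-.0235]))
g=cv2.cvtColor(f['img'],cv2.COLOR_RGB2GRAY); print(g[195:245,255])
"
```

```text
pred [252.7934  91.0645] ell ((252.52398681640625, 91.37508392333984), (63.58867263793945, 67.63396453857422), 179.5361785888672) pos [0.4583 0.36   0.134 ] diam 0.057802434841151155
t 33.17 tcp [0.3706 0.3813 0.2317] rot [ 3.1409  0.0002 -0.2554] move [ 1.504 -0.027  1.436] turn None
front pred [255.0025 224.8874] [254.9441 220.1863]
[136 135 138 145 105 100 102 102 102 103 102 102 103 101 102 102 102 103
 103 103 108  71  53  66  77  97 104 102  97 135 148 148 147 147 147 147
 146 146 147 146 147 147 147 147 147 146 147 147 147 147]
```

View pics/w8.png

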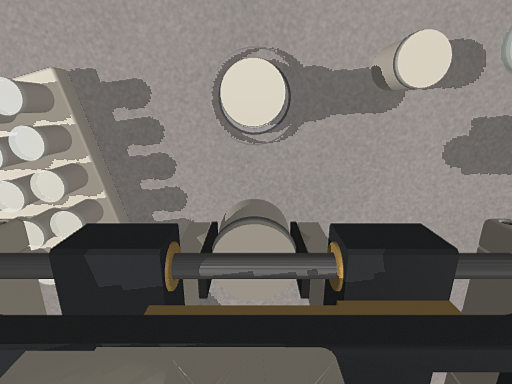

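The small tub sits about 1 mm forward in the grip (white edge at row 224, expected ~227), so I'll aim 1 mm short.

>>> jog_arm --deltas '[[[0.2,0,0,0],[0.6,-0.02,0,0],[1.1,-0.03,0,0],[1.4,-0.03,0.1,0],[1.48,-0.03,0.5,0],[1.48,-0.03,1.0,0],[1.48,-0.03,1.27,0],[1.48,-0.03,1.35,0]]]'

```text
t: 34.22
eef_pos: [0.4569, 0.3609, 0.15]
ee_rot: [3.14, 0.001, -0.255]
force: [0.3, -0.9, -0.4]
width: 0.0434
gripper_force: 15.0
```

>>> jog_arm --deltas '[[[0,0,0.03,0],[0,0,0.06,0],[0,0,0.07,0],[0,0,0.08,0],[0,0,0.08,0],[0,0,0.08,0]]]'

```text
t: 34.98
eef_pos: [0.457, 0.3616, 0.1463]
ee_rot: [-3.141, -0.0, -0.255]
force: [0.2, 0.3, -1.3]
width: 0.0437
gripper_force: 15.0
```

```bash
python3 -c "
from h import *
grab_frame('wrist');v=[]
for i in range(3): grab_frame('wrist'); s=arm.get_state(); v.append(np.r_[s['force'],s['eef_pos']])
print(np.mean(v,0)); go(.4573,.3603,.1443)"
```

```text
[-0.0799 -0.5992 -0.8423  0.4569  0.3616  0.1462]
t 35.17 tcp [0.4569 0.3615 0.1462] rot [-3.1416 -0.     -0.2548] move [0.011 0.019 0.032] turn None
```

>>> jog_arm --deltas '[[[0.01,0.02,0.01,0],[0.01,0.02,0.02,0],[0.01,0.02,0.03,0],[0.01,0.02,0.03,0],[0.01,0.02,0.03,0]]]'

```text
t: 35.8
eef_pos: [0.4572, 0.3603, 0.1444]
ee_rot: [-3.142, -0.0, -0.255]
force: [0.1, -0.6, -0.8]
width: 0.0434
gripper_force: 15.0
```

```bash
python3 -c "
from h import *
v=[]
for i in range(3): grab_frame('wrist'); s=arm.get_state(); v.append(np.r_[s['force'],s['eef_pos']])
print(np.mean(v,0)); go(.4573,.3603,.1443)"
```

```text
[ 0.1056  0.0111 -1.1335  0.4572  0.3603  0.1444]
t 35.95 tcp [0.4572 0.3603 0.1444] rot [-3.1416 -0.     -0.2548] move [ 0.001 -0.001  0.001] turn None
```

>>> jog_arm --deltas '[[[0,0,0.01,0],[0,0,0.01,0],[0,0,0.015,0],[0,0,0.015,0]]]'

```text
t: 36.45
eef_pos: [0.4574, 0.3603, 0.144]
ee_rot: [-3.141, -0.0, -0.255]
force: [-1.9, -1.2, 4.5]
width: 0.0434
gripper_force: 15.0
```

>>> jog_arm --deltas '[[[0,0,0,0],[0,0,0,0],[0,0,0,0],[0,0,0,0],[0,0,0,0],[0,0,0,0]]]' --grip 87

```text
t: 37.2
eef_pos: [0.4572, 0.3603, 0.1434]
ee_rot: [-3.142, 0.0, -0.255]
force: [-0.2, -0.0, -0.2]
width: 0.087
gripper_force: 0.0
```

>>> jog_arm --deltas '[[[0,0,-0.2,0],[0,0,-0.7,0],[0,0,-1.3,0],[-0.4,0,-1.9,0],[-1.1,0,-2.0,0],[-1.5,0,-2.0,0],[-1.5,0,-2.0,0]]]'

```text
t: 38.08
eef_pos: [0.3691, 0.3834, 0.2649]
ee_rot: [-3.14, -0.0, -0.253]
force: [-0.5, 0.2, 0.3]
width: 0.0872
gripper_force: 0.0
```

```bash
python3 m.py .4583 .3600 .174 .1455; python3 -c "
from h import *
f=grab_frame('scene')['img'][70:190,240:400]; g=grab_frame('side')['img'][50:170,150:310]
cv2.imwrite('pics/s9.png',cv2.resize(np.hstack([f,g])[:,:,::-1],None,fx=2.5,fy=2.5,interpolation=cv2.INTER_CUBIC)); go(.4095,.188,.20)"
```

```text
pred [255.1171  88.8582] ell ((254.18141174316406, 88.50277709960938), (51.39729690551758, 54.394309997558594), 0.9259664416313171) pos [0.4588 0.3607 0.174 ] diam 0.04517780315529469
t 38.12 tcp [0.3698 0.3832 0.2646] rot [-3.14   -0.0005 -0.2532] move [ 1.528 -0.004  1.986] turn None
t 38.23 tcp [0.3705 0.3829 0.2639] rot [-3.1412 -0.0003 -0.2547] move [1.447 2.981 1.064] turn None
```

View pics/s9.png

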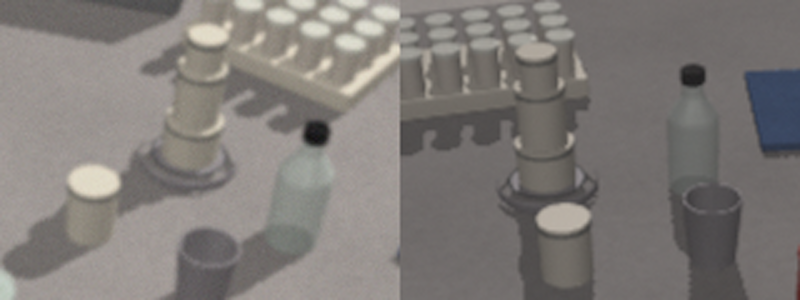

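Both views show the stack upright and centred, and the bystanders haven't moved. The empty tub is next.

>>> jog_arm --deltas '[[[0.2,0.8,0,0],[0.7,1.8,0.2,0],[1.2,2.6,0.7,0],[1.4,2.9,1.3,0],[1.45,3,1.5,0],[1.45,3,1.5,0],[1.45,3,1.5,0]]]'

```text
t: 39.1
eef_pos: [0.4098, 0.188, 0.1746]
ee_rot: [-3.14, -0.001, -0.254]
force: [0.2, 0.4, 0.2]
width: 0.0871
gripper_force: 0.0
```

```bash
python3 m.py .448 .178 .07 .031
```

```text
pred [254.6041 149.9888] ell ((254.26280212402344, 149.593994140625), (58.237674713134766, 58.58814239501953), 151.12872314453125) pos [0.4484 0.1782 0.07  ] diam 0.05444660078763883
t 39.15 tcp [0.4096 0.1881 0.1746] rot [-3.14   -0.0012 -0.2538] move [0.665 0.002 2.394] turn None
```

>>> jog_arm --deltas '[[[0.4,0,0,0],[0.66,0,0.5,0],[0.66,0,1.3,0],[0.66,0,2.0,0],[0.66,0,2.25,0],[0.66,0,2.34,0],[0.66,0,2.34,0]]]'

```text
t: 40.02
eef_pos: [0.4477, 0.1777, 0.0337]
ee_rot: [-3.141, -0.001, -0.254]
force: [-0.1, 0.4, 0.9]
width: 0.0872
gripper_force: 0.0
```

>>> jog_arm --deltas '[[[0,0,0,0],[0,0,0,0],[0,0,0,0],[0,0,0,0],[0,0,0,0],[0,0,0,0],[0,0,0,0]]]' --grip 48 --squeeze 15

```text
t: 40.9
eef_pos: [0.4475, 0.177, 0.0333]
ee_rot: [-3.141, -0.0, -0.255]
force: [0.8, 0.4, 4.5]
width: 0.0554
gripper_force: 15.0
```

>>> jog_arm --deltas '[[[0,0,-0.1,0],[0,0,-0.4,0],[0,0,-1.0,0],[0,0,-1.6,0],[0,0,-2.1,0],[0,0.1,-2.3,0],[0,0.5,-2.4,0],[0,1.1,-2.4,0]]]'

```text
t: 41.9
eef_pos: [0.4296, 0.1115, 0.1764]
ee_rot: [3.141, 0.001, -0.254]
force: [0.5, -0.3, -0.3]
width: 0.0558
gripper_force: 15.0
```

```bash
python3 -c "
from h import *
go(.42,-.21,.176);go(.461,-.382,.176)"
```

```text
t 41.9 tcp [0.4296 0.1115 0.1764] rot [ 3.1405  0.0011 -0.254 ] move [1.192 5.227 0.01 ] turn None
t 41.9 tcp [0.4296 0.1115 0.1764] rot [ 3.1405  0.0011 -0.254 ] move [2.573 7.83  0.012] turn None
```

>>> jog_arm --deltas '[[[0.2,0.6,0,0],[0.6,1.4,0,0],[1.0,2.2,0,0],[1.07,3.1,0,0],[1.07,4.0,0,0],[1.07,4.9,0,0],[1.07,5.8,0,0],[1.07,6.6,0,0]]]'

```text
t: 42.9
eef_pos: [0.3902, -0.2882, 0.176]
ee_rot: [-3.141, 0.002, -0.256]
force: [1.1, -0.2, -0.5]
width: 0.0552
gripper_force: 15.0
```

>>> jog_arm --deltas '[[[0,0.6,0,0],[0,1.0,0,0],[0,1.2,0,0],[0,1.2,0,0],[0,1.2,0,0]]]'

```text
t: 43.52
eef_pos: [0.3745, -0.3555, 0.1768]
ee_rot: [-3.141, 0.0, -0.255]
force: [-0.6, 0.5, -0.1]
width: 0.0557
gripper_force: 15.0
```

```bash
python3 -c "
from h import *
f=grab_frame('wrist'); cv2.imwrite('pics/w10.png',f['img'][:,:,::-1]); print(proj(f,[.461,-.382,.005])); go(.461,-.382,.176)"
```

```text
[257.7713  95.0959]
t 43.58 tcp [ 0.3748 -0.3554  0.177 ] rot [-3.1414  0.0002 -0.2541] move [1.503 0.068 0.016] turn None
```

View pics/w10.png

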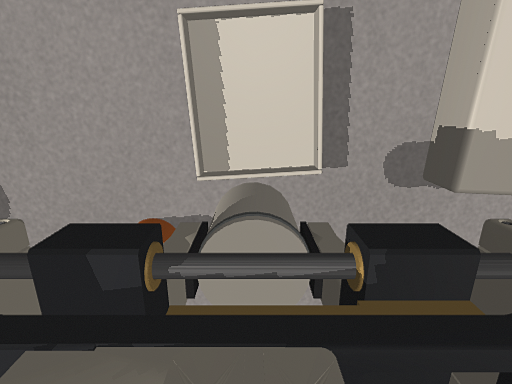

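The tray's outer rim corners are at (180,11), (323,5), (321,173) and (198,180).

```bash
python3 -c "
from h import *
f=grab_frame('wrist'); q=np.array([cast(f,*c,.03)[:2] for c in((180,11),(323,5),(321,173),(198,180))]); print(q,[np.linalg.norm(q[i]-q[i-1]) for i in range(4)],q.mean(0)); c=q.mean(0); go(c[0],c[1],.0395)"
```

```text
[[ 0.5524 -0.3286]
 [ 0.5232 -0.4609]
 [ 0.3637 -0.4288]
 [ 0.3903 -0.2948]] [np.float64(0.16559989770910752), np.float64(0.13543599381490112), np.float64(0.16263595443542597), np.float64(0.1366086620884918)] [ 0.4574 -0.3783]
t 43.62 tcp [ 0.3749 -0.3554  0.1771] rot [-3.1415  0.     -0.2538] move [1.426 0.023 2.293] turn None
```

>>> jog_arm --deltas '[[[0.3,0,0,0],[0.8,0.02,0,0],[1.25,0.02,0.1,0],[1.42,0.02,0.6,0],[1.42,0.02,1.3,0],[1.42,0.02,1.9,0],[1.42,0.02,2.15,0],[1.42,0.02,2.25,0]]]'

```text
t: 44.62
eef_pos: [0.4575, -0.3787, 0.0417]
ee_rot: [3.141, 0.001, -0.254]
force: [0.0, 1.0, -1.3]
width: 0.0554
gripper_force: 15.0
```

>>> jog_arm --deltas '[[[0,0,0.02,0],[0,0,0.03,0],[0,0,0.04,0],[0,0,0.04,0],[0,0,0.04,0]]]'

```text
t: 45.25
eef_pos: [0.457, -0.3788, 0.0399]
ee_rot: [3.142, -0.0, -0.255]
force: [0.1, 1.2, -0.7]
width: 0.0555
gripper_force: 15.0
```

```bash
python3 -c "
from h import *
v=[]
for i in range(3): grab_frame('wrist'); s=arm.get_state(); v.append(np.r_[s['force'],s['eef_pos']])
print(np.mean(v,0)); go(.4574,-.3783,.0383)"
```

```text
[-0.2004  0.7894  0.2396  0.4569 -0.3788  0.0398]
t 45.4 tcp [ 0.4569 -0.3788  0.0397] rot [ 3.1416 -0.0001 -0.2548] move [ 0.005 -0.01   0.024] turn None
```

>>> jog_arm --deltas '[[[0,0,0.01,0],[0,0,0.02,0],[0,0,0.03,0],[0,0,0.03,0],[0,0,0.03,0]]]'

```text
t: 46.02
eef_pos: [0.4571, -0.3788, 0.0383]
ee_rot: [3.141, -0.0, -0.255]
force: [-0.9, 1.4, 5.2]
width: 0.0556
gripper_force: 15.0
```

>>> jog_arm --deltas '[[[0,0,0,0],[0,0,0,0],[0,0,0,0],[0,0,0,0],[0,0,0,0],[0,0,0,0]]]' --grip 87

```text
t: 46.78
eef_pos: [0.457, -0.3788, 0.0379]
ee_rot: [3.142, -0.0, -0.255]
force: [-0.5, -1.0, -0.2]
width: 0.0868
gripper_force: 0.0
```

>>> jog_arm --deltas '[[[0,0,-0.2,0],[0,0,-0.7,0],[0,0,-1.3,0],[0,0,-1.9,0],[-0.5,0,-2.3,0],[-1.0,0,-2.4,0],[-1.0,0,-2.4,0]]]'

```text
t: 47.65
eef_pos: [0.3977, -0.3634, 0.1839]
ee_rot: [3.141, -0.003, -0.255]
force: [0.7, -0.9, 0.0]
width: 0.0867
gripper_force: 0.0
```

```bash
python3 m.py .457 -.3785 .075 .15; python3 -c "
from h import *
f=grab_frame('scene')['img']; cv2.imwrite('pics/s11.png',f[:,:,::-1]); print(arm.get_state()['t'])"
```

```text
pred [253.9369 126.0776] ell ((263.30596923828125, 150.52688598632812), (89.55323791503906, 111.7660903930664), 153.21768188476562) pos [ 0.4329 -0.3814  0.075 ] diam 0.10573252121470418
t 47.7 tcp [ 0.3987 -0.3637  0.1834] rot [ 3.1412 -0.0024 -0.255 ] move [0.625 0.141 0.559] turn None
47.75
```

View pics/s11.png

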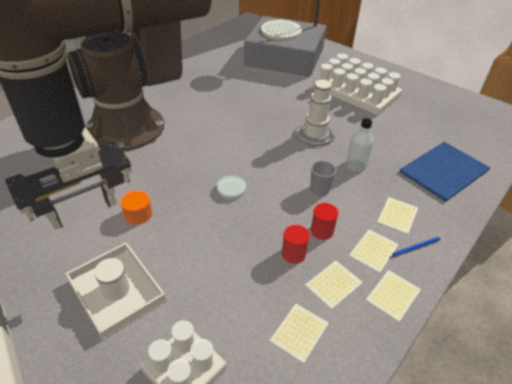

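The stack stands on the plate at (318,110), the empty tub is upright in the tray at (112,275), and the beaker, dish and bottle haven't moved. The lid fit there failed because it merged the white tub with the white tray. I'm handing the job in.

```bash
python3 -c "
from station import arm
print(arm.job_done())"
```

```text
the job is handed in; nothing more can be done
None
```

The job is handed in at about 48 s: wide tub, full tall tub (tall tub nearest the beaker and red tubs, about 2 N lifted) and small tub are stacked on the plate, lids within about 3 mm of the plate centre; the empty tall tub stands upright in the tray.

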